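# Slide the mainboard tray into its notches and close the keeper

### The arm

A 6-joint arm with a two-finger parallel gripper is mounted at the origin on the work surface. World frame = base frame: x ahead of the robot, y to its left, z up, the work surface at z = 0. Lengths are in m, angles in rad, forces in N, time in s.
With the tool pointing down it reaches from about 0.275 to 0.875 m from the base axis. Payload 12.5 kg.
Tool frame: the origin (TCP) lies on the mounting face of the last link; the fingertips stand 173 mm ahead of it and the grasp point (between the pads) lies 155 mm ahead of it (r.tip_reach is the distance from the TCP to the fingertips, in m); z points along the fingers, y is the line along which they close (so a half turn about z gives the same grasp; the last joint's range is limited). The gripper opens to 85 mm and grips with 20 to 120 N. Pads are 22 mm wide; open, the fingers measure 114 mm over their backs; the gripper's body (76 mm by 85 mm) begins 54 mm behind the grasp point. The pads swing forward as they close: fully open they stand 13 mm farther back than shut.
Start: joints at [1.232, 0.351, 1.652, -0, 1.139, -0.085], TCP at [0.138, 0.532, 0.405] pointing down, gripper open.
Joint ranges: [-2.75, 2.75], [-0.79, 2.1], [0.01, 2.65], [-1.57, 4.71], [0.07, 3.14], [-2.87, 2.87]. Speed limits (rad/s): [2.22, 2.22, 2.79, 3.14, 3.14, 3.14].

### API

Orientations are given as a unit quaternion [w, x, y, z].
In Python, from station import r gives the robot as it stands.
- The arm moves only by the shell command python3 -m handwheel 'ROWS' [FORCE]. ROWS is JSON, a list of rows, each a list of 7 numbers: the shift along the world's x, y, z in mm, then the turn, a rotation vector about the world's x, y, z in degrees, then the opening, from -1 (shut) to 1 (fully open), so that 0 is half open. A call has 1 to 12 rows; each row shifts and turns the commanded pose from where the row before left it; what a row does not reach is not made up. A row lasts 1/10 s, in which the tool goes at most 50 mm and 8.59 degrees, less where a joint would pass 70% of its speed; a pose out of reach is approached as far as the arm can. A call is refused whole if a number of a shift passes 50 or a number of a turn 8.59, either way. A call with a gripper value outside its range is refused whole. The fingers move at their own pace and stop on an object; FORCE is the grip in N (left out, the last holds). Time passes only in rows, so rows that do not move let the fingers close. It gives the time, the measured TCP pose, the force, the opening and the grip force at its end, in the units of the state.
- r.read_state(): the state, without advancing time (a new reading comes with each control period).
- r.grab_frame(name): name is "scene" or "top" or "wrist"; returns (picture, depth): 384x512x3 uint8, red, green, blue; 384x512 float32, m along the optical axis (not along the pixel's ray), 0 where there is no reading.
- r.camera_model(name): a dict with "mtx" (3x3 intrinsics, pixels), "D" ([k1, k2, p1, p2, k3] as OpenCV has them; the pictures are not rectified), "R" (3x3) and "t" (3): a world point X has camera coordinates R X + t; the wrist camera has in their place "hand_eye" (4x4, takes a point from camera to tool coordinates, whose origin is the TCP and whose axes are the flange's). Camera axes: x right, y down, z forward; pixel columns grow to the right and rows downward; lengths in m; the calibration is good to about 2 mm. A picture is of the moment at which its call begins: read the wrist's pose just before it. camera_model takes no time and is no camera call.
- r.finish_job(): hands the job in; it is judged then, once.
The state is a dict: "clock": time; "q": joint angles; "qvel": joint speeds; "effort": joint torques, N m; "position": TCP position; "orientation": TCP orientation; "ft_force": force on the tool from outside, world axes, zero at the start; "ft_torque": the same for the moment, N m; "grip_width": finger opening in m; "finger_force": force on a finger pad.
Only numpy, scipy, OpenCV 4.12 (cv2) and the standard library are available. Lean on these libraries where they do the work, as an engineer would, in place of code of your own. Each camera call takes 0.05 s, during which the arm holds its last target. There are 200 camera calls.

### The job

With a fingertip, gently push the mainboard tray along its rails until you feel it drop into the locating notches, without ramming it, then push the keeper bar round behind the tray until it stops. Lift nothing, leave the screw jar, the screwdriver and the mouse where they are, and finish with the hand clear of everything.

Things in the scene. Friction and masses are not known exactly. Their poses are not given: they have to be found in the camera images.
- cradle: Fixed test cradle: base plate 290 x 225 mm, 10 mm thick; two rails along its x, x -130 to 130 mm, |y| 40 to 68 mm, tops 40 mm above the bench, side guides at |y| 68 to 76 mm, 58 mm high. Between the rails an open channel down to the plate. Origin: on the bench, centre of the rails; +x is the way the tray must slide. Notches 22 mm long, 7 mm deep: outer half of the rails at x 100, inner at x 0.
- tray_home (a point): Point on the cradle where the tray's origin lies once it has dropped home (give or take 3 mm along the rails): 50 mm towards +x of the cradle's origin, 33 mm above the bench.
- tray: Loose steel tray 130 (x) x 132 mm, 0.4 to 0.85 kg, with a green mainboard, heat sink and memory stick (tops 43 mm above the soles), on four feet 10 mm high. Origin: under its centre, level with the soles; axes as the cradle's. Its z is 40 mm on the rails, 33 mm dropped home. Starts 50 to 95 mm short of home. 2 mm side play; the notch walls stop it once it has dropped.
- tray_edge (a point): Middle of the outer face (looking to the tray's -x) of its rear lip, the face to push: 65 mm behind the tray's centre, 16.5 mm above the soles. The lip is upright, 5 mm thick, 132 mm wide from 10 to 38 mm above the soles, and 70 mm wide (between the rails) from 5 mm below the soles to 11 mm above.
- keeper (a joint): Angle of the keeper, a steel bar swinging level on a pivot beside the left guide. At 0 it points along the cradle's -x; it grows as the bar swings inwards, counter-clockwise from above; at its stop, 1.57, it points along the cradle's -y, just behind the lip of the tray at home. Starts between -0.5 and 0.1; stays where left; about 0.5 N at the tip moves it.
- keeper_pivot (a point): Centre of the keeper's pivot, at half the bar's height: 27 mm towards -x and 94 mm towards +y of the cradle's origin, 73 mm above the bench. The bar is 75 mm long from here, 14 mm thick (level) and 22 mm high, its underside 62 mm above the bench. The pivot boss has a radius of 10 mm.
- keeper_tip (a point): Middle of the free end of the keeper bar, 75 mm from the pivot, at half the bar's height.
- jar: Screw jar, glass with a black lid, 44 mm across, 55 mm high, standing loose on the cradle's base plate outside the left guide, towards its +x end. Origin: centre of its underside. Leave it.
- screwdriver: Screwdriver 170 mm long lying on the bench to the robot's right of the cradle. Leave it.
- mouse: Black computer mouse 105 x 60 mm, 33 mm high, lying on the bench to the robot's left of the cradle. Origin: centre of its underside. Leave it.
Not all that is in view belongs to the job. What is meant by the tray is not red, and is the smaller of those in its own colour.

How it is judged:
On the way, in this order (a step that is already met when the one before it is completed fails the run):
1. the tray has dropped into its notches while the keeper is still open (z of tray in the frame of cradle below 0.036 m and x of tray in the frame of cradle between 0.044 and 0.056 m and angle between tray's own z axis and vertical below 0.03 rad and value of joint keeper below 1 rad), for 0.2 s.
2. the keeper is closed behind the tray (value of joint keeper above 1.42 rad), for 0.1 s.
At the end, for the whole second after the job is handed in: The tray lies level (within 0.03 rad) with all feet down in the notches (origin lower than 36 mm above the bench, within 6 mm of its place along the rails), at rest, and the keeper stands behind it at more than 1.42 rad (z of tray in the frame of cradle below 0.036 m and x of tray in the frame of cradle between 0.044 and 0.056 m and angle between tray's own z axis and vertical below 0.03 rad and value of joint keeper above 1.42 rad and linear speed of tray below 0.02 m/s); the robot touches nothing.
It fails at once if the tray is lifted off its rails or tipped (height (world z) of tray above 0.052 m or angle between tray's own z axis and vertical above 0.2 rad).
It fails at once if the tray is rammed (more than 60 N from the fingers) (contact force between the fingers and tray above 60 N).
It fails at once if the jar, the screwdriver or the mouse is disturbed (moved more than 25 mm) (distance of any of jar, screwdriver, mouse from where it was at the start of the episode above 0.025 m).
It also fails if it takes over 48 s, if anything falls off the work surface, if the arm or the gripper's body presses on something with over 40 N, if the wrist force passes 120 N, or if a joint passes its speed limit or range.

## Working session

There is one attempt and no reset: what is moved stays moved. The work goes in short steps, Python scripts to look and compute and a shell command to move; the robot and the scene stay as the last step left them, time stands still between calls to the robot, and variables do not carry over. Pictures are saved under pics/ and viewed, at most 10 in all, crops included, and the job is handed in when it is done.

```bash
mkdir -p pics
cat > h.py <<'E'
import numpy as np,cv2
from station import r
def grab(n):
    s=r.read_state(); im,d=r.grab_frame(n); np.savez(f'{n}.npz',im=im,d=d,p=s['position'],q=s['orientation']); return im,d
def world(n,pts,z=None):
    f=np.load(f'{n}.npz');c=r.camera_model(n);K=np.array(c['mtx']);D=np.array(c['D'])
    if n=='wrist':
        from scipy.spatial.transform import Rotation as Ro
        w,x,y,zz=f['q'];T=np.eye(4);T[:3,:3]=Ro.from_quat([x,y,zz,w]).as_matrix();T[:3,3]=f['p'];M=T@np.array(c['hand_eye'])
        R=M[:3,:3];o=M[:3,3]
    else:
        R=np.array(c['R']).T;o=-R@np.array(c['t'])
    u=cv2.undistortPoints(np.array(pts,float).reshape(-1,1,2),K,D).reshape(-1,2)
    out=[]
    for (a,b),p in zip(u,pts):
        ray=R@np.array([a,b,1]); k=f['d'][int(round(p[1])),int(round(p[0]))] if z is None else (z-o[2])/ray[2]
        out.append(o+k*ray)
    return np.array(out)
E
python3 - <<'E'
from h import *
for n in('top','scene'):
    im,d=grab(n); cv2.imwrite(f'pics/{n}1.png',cv2.resize(im[:,:,::-1],(800,600),interpolation=cv2.INTER_CUBIC))
print(r.read_state())
E
```

```text
{'clock': 0.1, 'q': array([ 1.23242053e+00,  3.51187662e-01,  1.65234065e+00,  2.93932091e-06,
        1.13909380e+00, -8.46213352e-02]), 'qvel': array([ 0.00021684, -0.00123249, -0.00180417,  0.0017209 , -0.00067805,
       -0.00070663]), 'effort': array([ 8.99829065e-04, -5.06842804e+01, -2.91882026e+01, -3.12200416e-05,
        2.57213498e-03, -9.18886769e-06]), 'position': array([0.13802187, 0.53228711, 0.40421665]), 'orientation': array([-1.09358488e-04,  1.26537688e-01,  9.91961667e-01, -5.02975042e-04]), 'ft_force': array([ 0.08734655, -0.08620705,  0.27610901]), 'ft_torque': array([-0.03164388,  0.06347345, -0.01768637]), 'finger_force': 0.0, 'grip_width': 0.085031864021332}
```

View pics/top1.png

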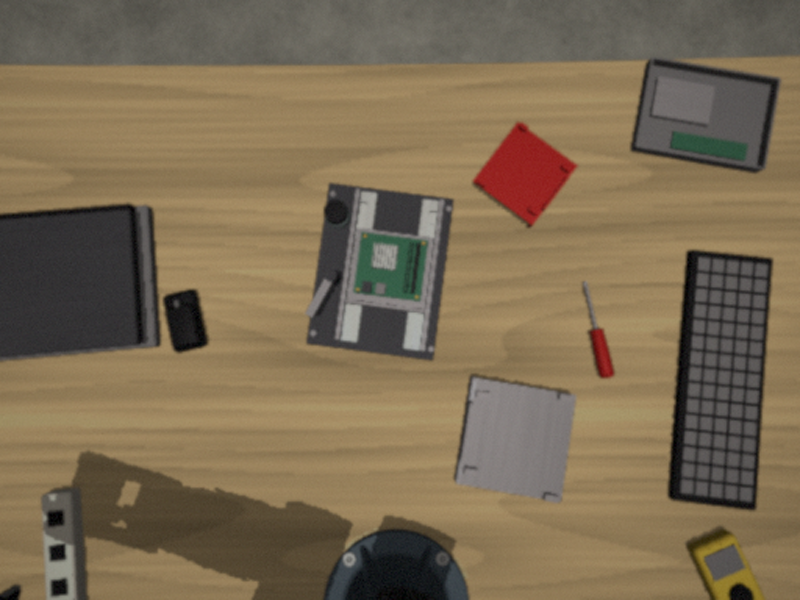

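View pics/scene1.png

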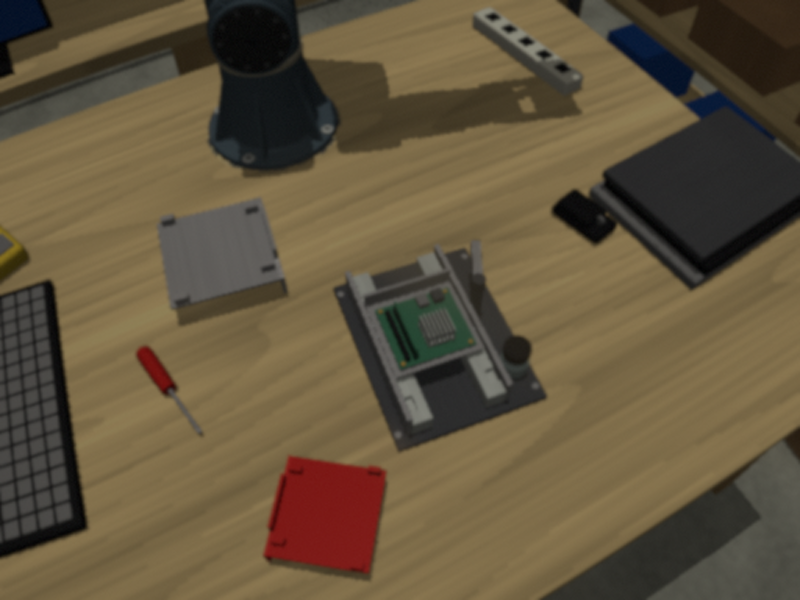

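The top view shows three tray-like things: a red cover (525,175), a larger plain silver tray (515,437), and the smaller silver tray with the green board in the cradle (388,270). The one in the cradle fits: it isn't red, it is the smaller silver one, and it carries the mainboard. The keeper runs from (337,276) to (312,312) and the jar is at (336,211). I'll confirm in an enlarged crop.

Run:
```python
from h import *
im=np.load('top.npz')['im'][110:238,184:304,::-1]
cv2.imwrite('pics/crop1.png',cv2.resize(im,None,fx=4.6,fy=4.6,interpolation=cv2.INTER_CUBIC))
pl=np.array([[331,184],[452,200],[433,359],[308,343]])*.64
w=world('top',pl,.010);print(w.round(4),world('top',pl)[:,2])
c=w.mean(0);print('center',c,[np.linalg.norm(w[i]-w[i-1]) for i in range(4)])
print(np.degrees(np.arctan2(*( (w[0]+w[1]-w[2]-w[3])[:2][::-1]))))
```

```text
[[ 0.7244  0.1091  0.01  ]
 [ 0.6936 -0.1063  0.01  ]
 [ 0.4121 -0.0693  0.01  ]
 [ 0.4417  0.1496  0.01  ]] [ 0.0084405   0.01165102 -0.00164094 -0.00551004]
center [0.5679485  0.02077001 0.01      ] [np.float64(0.28560215179422743), np.float64(0.2176315563838984), np.float64(0.28393511265231863), np.float64(0.2208778740985812)]
-7.823452195758604
```

View pics/crop1.png

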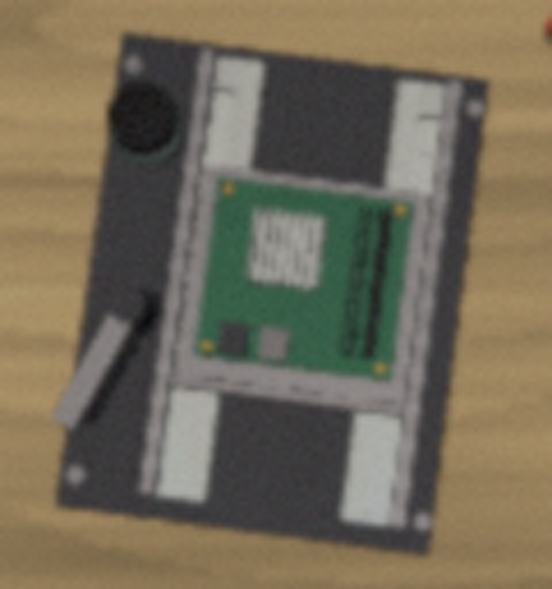

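The crop confirms it: the silver tray with the board sits between the rails, its rear lip running from (177,388) to (400,412). The keeper bar is at lower left with its tip near (67,418), the jar at (143,118). Now I'll fit the rails and the other points.

Run:
```python
from h import *
P=lambda a:np.array(a)/4.6+[184,110]
rail=P([[215,58],[265,62],[397,78],[447,83],[393,522],[343,515],[207,500],[157,495]])
w=world('top',rail,.04)
mod=np.array([[130,68],[130,40],[130,-40],[130,-68],[-130,-68],[-130,-40],[-130,40],[-130,68]])/1e3
a=mod-mod.mean(0);b=w[:,:2]-w[:,:2].mean(0)
th=np.arctan2((a[:,0]*b[:,1]-a[:,1]*b[:,0]).sum(),(a*b).sum())
R=np.array([[np.cos(th),-np.sin(th)],[np.sin(th),np.cos(th)]]);o=w[:,:2].mean(0)
print('deg',np.degrees(th),'o',o,'scale',np.linalg.norm(b)/np.linalg.norm(a));print(((w[:,:2]-o)@R-mod).round(4))
C=lambda p,z:((world('top',P(p),z)[:,:2]-o)@R).round(4)
print('lip',C([[177,388],[400,412]],.078)); print('front',C([[215,168],[425,195]],.05))
print('keeper',C([[67,418],[120,322]],.084)); print('pivot',C([[148,300]],.084)); print('jar',C([[143,118]],.055))
print('plate',C([[125,35],[488,80],[430,552],[58,505]],.01))
W=lambda x,y:o+R@np.array([x,y])
print('pivotW',W(-.027,.094),'homeedge',W(-.015,0),'R',R)
```

```text
deg -7.53505182532403 o [0.5666043  0.00339847] scale 0.9963524423174939
[[-0.0017  0.0003]
 [-0.0005 -0.0012]
 [-0.0005  0.0006]
 [ 0.0001 -0.0009]
 [ 0.001  -0.0005]
 [ 0.0015  0.0007]
 [ 0.0004 -0.0001]
 [-0.0003  0.001 ]]
lip [[-0.0692  0.0617]
 [-0.0672 -0.0638]]
front [[ 0.0617  0.0591]
 [ 0.0609 -0.0637]]
keeper [[-0.0936  0.1195]
 [-0.0368  0.0974]]
pivot [[-0.0227  0.0835]]
jar [[0.0847 0.1037]]
plate [[ 0.1428  0.1274]
 [ 0.1422 -0.0942]
 [-0.1442 -0.0934]
 [-0.1438  0.1298]]
pivotW [0.55216392 0.10012735] homeedge [0.55173382 0.00536546] R [[ 0.99136482  0.1311327 ]
 [-0.1311327   0.99136482]]
```

```bash
python3 -m handwheel '[[26,-42,0,0,0,1,-1],[26,-42,0,0,0,1,-1],[26,-42,0,0,0,1,-1],[26,-42,0,0,0,1,-1],[26,-42,0,0,0,1,-1],[26,-42,0,0,0,1,-1],[26,-42,0,0,0,1,-1],[26,-42,0,0,0,0,-1],[26,-42,0,0,0,0,-1],[26,-42,0,0,0,0,-1],[26,-42,0,0,0,0,-1],[0,0,0,0,0,0,-1]]' 30
cat > st.py <<'E'
from h import *
from scipy.spatial.transform import Rotation as Ro
s=r.read_state();t=np.radians(-7.535);R=np.array([[np.cos(t),-np.sin(t)],[np.sin(t),np.cos(t)]])
w,x,y,z=s['orientation'];X=Ro.from_quat([x,y,z,w]).as_matrix()
print('t',s['clock'],'cradle mm',(R.T@(s['position'][:2]-[.5666,.0034])*1e3).round(1),'tipz',((s['position'][2]-.173)*1e3).round(1),'F',s['ft_force'].round(1),'Fcradle',(R.T@s['ft_force'][:2]).round(1),'toolx deg',np.degrees(np.arctan2(-X[1,0],-X[0,0])).round(1),'zax',X[:,2].round(3))
E
python3 st.py
```

```text
clock: 1.3
position: [0.4261, 0.0665, 0.4046]
orientation: [0.0, 0.068, 0.998, -0.0]
ft_force: [0.4, -0.7, 0.1]
grip_width: 0.0
finger_force: 0.0
t 1.3 cradle mm [-147.6   44.1] tipz 231.6 F [ 0.4 -0.7  0.1] Fcradle [ 0.5 -0.7] toolx deg -7.8 zax [ 0.001 -0.001 -1.   ]
```

```bash
python3 -m handwheel '[[16,-24,0,0,0,0,-1],[15,-24,0,0,0,0,-1],[0,0,-40,0,0,0,-1],[0,0,-40,0,0,0,-1],[0,0,0,0,0,0,-1]]' >/dev/null; python3 st.py
python3 - <<'E'
from h import *
im,d=grab('wrist'); cv2.imwrite('pics/w1.png',cv2.resize(im[:,:,::-1],(768,576)))
E
```

```text
t 1.8 cradle mm [-114.6    4.4] tipz 148.0 F [-0.2 -0.3  0.9] Fcradle [-0.2 -0.3] toolx deg -7.5 zax [-0.008  0.001 -1.   ]
```

View pics/w1.png

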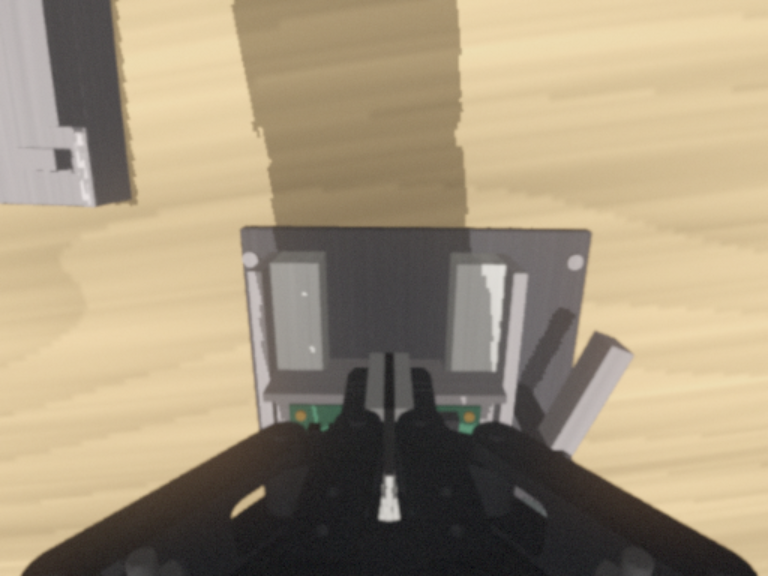

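The wrist view shows the fingers at x≈390, centred between the rails (272..505). The lip's rear top edge is at row ≈388 and the keeper's tip end runs from (597,335) to (632,353).

```bash
python3 - <<'E'
from h import *
t=np.radians(-7.535);R=np.array([[np.cos(t),-np.sin(t)],[np.sin(t),np.cos(t)]])
C=lambda p,z:((world('wrist',np.array(p)/1.5,z)[:,:2]-[.5666,.0034])@R*1e3).round(1)
print('lip',C([[280,388],[490,388]],.078),'tip',C([[597,335],[632,353]],.084),'rails',C([[270,263],[506,263]],.04),'plate',C([[242,228],[590,230]],.01))
E
python3 -m handwheel '[[0,-4,-40,0,0,0,-1],[0,0,-40,0,0,0,-1],[0,0,-14,0,0,0,-1],[0,0,0,0,0,0,-1],[0,0,0,0,0,0,-1]]' >/dev/null; python3 st.py
```

```text
lip [[-69.4 -54.8]
 [-69.5  57.9]] tip [[-103.   108.4]
 [ -92.9  128.1]] rails [[-128.7  -65. ]
 [-128.9   71.1]] plate [[-143.7  -89.2]
 [-142.8  131.1]]
t 2.35 cradle mm [-111.8    0.6] tipz 59.5 F [-0.6 -0.8 -0.3] Fcradle [-0.5 -0.8] toolx deg -7.5 zax [ 0.002 -0.    -1.   ]
```

```bash
python3 -m handwheel '[[6,-0.8,-6,0,0,0,-1],[6,-0.8,0,0,0,0,-1],[6,-0.8,0,0,0,0,-1],[4,-0.5,0,0,0,0,-1],[2,-0.3,0,0,0,0,-1],[2,-0.3,0,0,0,0,-1],[2,-0.3,0,0,0,0,-1]]' >/dev/null; python3 st.py;  python3 -m handwheel '[[2,-0.3,0,0,0,0,-1],[2,-0.3,0,0,0,0,-1]]' >/dev/null; python3 st.py; python3 -m handwheel '[[2,-0.3,0,0,0,0,-1],[2,-0.3,0,0,0,0,-1]]' >/dev/null; python3 st.py
```

```text
t 3.05 cradle mm [-84.2   0.1] tipz 51.7 F [-0.  -0.7  0.1] Fcradle [ 0.  -0.7] toolx deg -7.5 zax [-0.  0. -1.]
t 3.25 cradle mm [-80.1   0.1] tipz 51.7 F [ 0.   0.4 -0.4] Fcradle [-0.   0.4] toolx deg -7.5 zax [-0.  0. -1.]
t 3.45 cradle mm [-76.5  -0. ] tipz 51.6 F [-7.   0.3  5. ] Fcradle [-7.  -0.6] toolx deg -7.5 zax [-0.002  0.    -1.   ]
```

```bash
python3 -m handwheel '[[2,-0.3,0,0,0,0,-1],[2,-0.3,0,0,0,0,-1],[2,-0.3,0,0,0,0,-1],[2,-0.3,0,0,0,0,-1]]' >/dev/null; python3 st.py;  python3 -m handwheel '[[2,-0.3,0,0,0,0,-1],[2,-0.3,0,0,0,0,-1],[2,-0.3,0,0,0,0,-1],[2,-0.3,0,0,0,0,-1],[2,-0.3,0,0,0,0,-1]]' >/dev/null; python3 st.py; python3 -m handwheel '[[2,-0.3,0,0,0,0,-1],[2,-0.3,0,0,0,0,-1],[2,-0.3,0,0,0,0,-1],[2,-0.3,0,0,0,0,-1],[2,-0.3,0,0,0,0,-1],[2,-0.3,0,0,0,0,-1]]' >/dev/null; python3 st.py
```

```text
t 3.85 cradle mm [-68.8  -0.1] tipz 51.4 F [-6.7 -0.2  4.3] Fcradle [-6.6 -1.1] toolx deg -7.5 zax [-0.003  0.    -1.   ]
t 4.35 cradle mm [-58.7  -0.3] tipz 51.4 F [-6.8  1.1  4.4] Fcradle [-6.8  0.2] toolx deg -7.5 zax [-0.003  0.    -1.   ]
t 4.95 cradle mm [-46.5  -0.5] tipz 51.4 F [-6.6 -0.2  4.5] Fcradle [-6.5 -1. ] toolx deg -7.5 zax [-0.003  0.    -1.   ]
```

```bash
python3 -m handwheel '[[2,-0.3,0,0,0,0,-1],[2,-0.3,0,0,0,0,-1],[2,-0.3,0,0,0,0,-1],[2,-0.2,0,0,0,0,-1],[2,-0.2,0,0,0,0,-1]]' >/dev/null; python3 st.py;  python3 -m handwheel '[[1,-0.1,0,0,0,0,-1],[1,-0.1,0,0,0,0,-1],[1,-0.1,0,0,0,0,-1]]' >/dev/null; python3 st.py; python3 -m handwheel '[[1,-0.1,0,0,0,0,-1],[1,-0.1,0,0,0,0,-1],[1,-0.1,0,0,0,0,-1]]' >/dev/null; python3 st.py
```

```text
t 5.45 cradle mm [-36.4  -0.5] tipz 51.4 F [-6.3  0.6  3.8] Fcradle [-6.3 -0.2] toolx deg -7.5 zax [-0.003  0.    -1.   ]
t 5.75 cradle mm [-33.4  -0.4] tipz 51.4 F [-6.2  1.1  4.1] Fcradle [-6.3  0.2] toolx deg -7.5 zax [-0.003  0.    -1.   ]
t 6.05 cradle mm [-30.4  -0.4] tipz 51.4 F [-5.8  0.5  2.4] Fcradle [-5.8 -0.3] toolx deg -7.5 zax [-0.003  0.    -1.   ]
```

```bash
python3 -m handwheel '[[1,-0.1,0,0,0,0,-1],[1,-0.1,0,0,0,0,-1]]' >/dev/null; python3 st.py;  python3 -m handwheel '[[1,-0.1,0,0,0,0,-1],[1,-0.1,0,0,0,0,-1]]' >/dev/null; python3 st.py; python3 -m handwheel '[[1,-0.1,0,0,0,0,-1]]' >/dev/null; python3 st.py
```

```text
t 6.25 cradle mm [-28.1  -0.3] tipz 51.4 F [-4.   1.3  0.2] Fcradle [-4.2  0.8] toolx deg -7.5 zax [-0.002  0.    -1.   ]
t 6.45 cradle mm [-25.8  -0.2] tipz 51.5 F [-4.8  0.6  0.4] Fcradle [-4.9 -0. ] toolx deg -7.5 zax [-0.001  0.    -1.   ]
t 6.55 cradle mm [-24.9  -0.2] tipz 51.5 F [-3.9  0.9 -1.1] Fcradle [-4.   0.4] toolx deg -7.5 zax [-0.001  0.    -1.   ]
```

```bash
for i in 1; do python3 -m handwheel '[[1,-0.1,0,0,0,0,-1]]' >/dev/null; python3 st.py; python3 -m handwheel '[[1,-0.1,0,0,0,0,-1]]' >/dev/null; python3 st.py; python3 -m handwheel '[[1,-0.1,0,0,0,0,-1]]' >/dev/null; python3 st.py; done
```

```text
t 6.65 cradle mm [-23.8  -0.1] tipz 51.5 F [-3.   0.3 -2.6] Fcradle [-3.  -0.1] toolx deg -7.5 zax [-0.001  0.    -1.   ]
t 6.75 cradle mm [-22.7  -0.1] tipz 51.5 F [-6.1  0.7 -2.1] Fcradle [-6.1 -0.1] toolx deg -7.5 zax [-0.  0. -1.]
t 6.85 cradle mm [-22.3  -0.1] tipz 51.5 F [-13.4   2.7   5.9] Fcradle [-13.6   0.9] toolx deg -7.5 zax [-0.003  0.    -1.   ]
```

Force rose sharply at −22 mm, which suggests the notch wall. I'll back off, rise and look.

```bash
python3 -m handwheel '[[-2,0.3,0,0,0,0,-1],[-8,1,0,0,0,0,-1],[-20,2.6,0,0,0,0,-1],[-40,5,0,0,0,0,-1],[-10,1,40,0,0,0,-1],[0,0,40,0,0,0,-1],[0,0,0,0,0,0,-1]]' >/dev/null; python3 st.py
python3 - <<'E'
from h import *
im,d=grab('wrist'); im2,d2=grab('top')
a=cv2.resize(im[100:330,140:440,::-1],(600,460)); b=cv2.resize(im2[110:238,184:304,::-1],(431,460),interpolation=cv2.INTER_CUBIC)
cv2.imwrite('pics/w2.png',cv2.resize(np.hstack([a,b]),None,fx=.77,fy=.77,interpolation=cv2.INTER_AREA))
# heights of the board from top depth
P=lambda a:np.array(a)/4.6+[184,110]
t=np.radians(-7.535);R=np.array([[np.cos(t),-np.sin(t)],[np.sin(t),np.cos(t)]])
W=lambda x,y:np.r_[np.array([.5666,.0034])+R@[x,y]]
c=r.camera_model('top')
old=np.load('top.npz')
def hm(x,y,z):
    p,_=cv2.projectPoints(np.array([[*W(x,y),z]]),cv2.Rodrigues(np.array(c['R']))[0],np.array(c['t']),np.array(c['mtx']),np.array(c['D']));u,v=p.ravel().round().astype(int)
    return np.median([world('top',[(u+i,v+j)])[0,2] for i in(-1,0,1) for j in(-1,0,1)])
for x,y in[(.0,.0),(.03,-.05),(.0,.05),(.09,0),(.1,.04),(.1,-.04),(.01,-.045)]: print(x,y,hm(x,y,.06).round(4))
E
```

```text
t 7.55 cradle mm [-101.6   -0.6] tipz 136.2 F [ 0.7 -0.7 -0.7] Fcradle [ 0.8 -0.6] toolx deg -7.5 zax [ 0.009 -0.001 -1.   ]
0.0 0.0 0.0462
0.03 -0.05 0.0527
0.0 0.05 0.0475
0.09 0 0.0773
0.1 0.04 0.0539
0.1 -0.04 0.0576
0.01 -0.045 0.0536
```

View pics/w2.png

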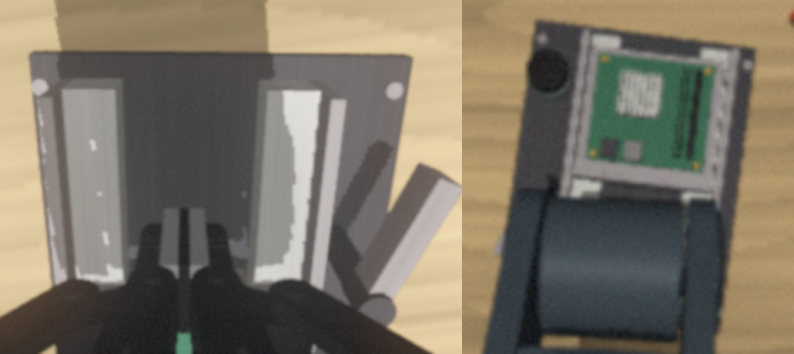

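The right half shows the tray moved forward: its front edge is now near the rail ends and its rear lip is at (640,180). I'll check its height and level from the depth.

Run:
```python
from h import *
t=np.radians(-7.535);R=np.array([[np.cos(t),-np.sin(t)],[np.sin(t),np.cos(t)]])
f=np.load('top.npz');pts=np.array([(u,v) for v in range(110,238) for u in range(184,304)])
w=world('top',pts);c=(w[:,:2]-[.5666,.0034])@R*1e3;z=w[:,2]*1e3
rgb=np.array([f['im'][v,u] for u,v in pts]).astype(int)
g=(rgb[:,1]>rgb[:,0]*1.6)&(rgb[:,1]>rgb[:,2]*1.1)&(c[:,0]>-25)&(c[:,0]<115)&(abs(c[:,1])<62)
A=np.c_[c[g],np.ones(g.sum())];k=np.linalg.lstsq(A,z[g],rcond=None)[0];print('board',g.sum(),np.median(z[g]),'slopes',k,c[g].min(0),c[g].max(0))
m=lambda a,b,y0,y1:np.percentile(z[(c[:,0]>a)&(c[:,0]<b)&(c[:,1]>y0)&(c[:,1]<y1)],[5,25,50,75,95]).round(1)
print('heatsink zone',m(60,85,0,35));print('guideR',m(0,120,-75,-70),'guideL',m(0,60,69,75));print('lip',m(-14,-10,-40,40));print('rail',m(-25,-20,-60,-45),m(-25,-20,45,60));print('plate',m(120,140,-30,30),'jar',m(75,95,95,112))
```

```text
bash:   952 Killed                     python3 - <<'E'
from h import *
t=np.radians(-7.535);R=np.array([[np.cos(t),-np.sin(t)],[np.sin(t),np.cos(t)]])
f=np.load('top.npz');pts=np.array([(u,v) for v in range(110,238) for u in range(184,304)])
w=world('top',pts);c=(w[:,:2]-[.5666,.0034])@R*1e3;z=w[:,2]*1e3
rgb=np.array([f['im'][v,u] for u,v in pts]).astype(int)
g=(rgb[:,1]>rgb[:,0]*1.6)&(rgb[:,1]>rgb[:,2]*1.1)&(c[:,0]>-25)&(c[:,0]<115)&(abs(c[:,1])<62)
A=np.c_[c[g],np.ones(g.sum())];k=np.linalg.lstsq(A,z[g],rcond=None)[0];print('board',g.sum(),np.median(z[g]),'slopes',k,c[g].min(0),c[g].max(0))
m=lambda a,b,y0,y1:np.percentile(z[(c[:,0]>a)&(c[:,0]<b)&(c[:,1]>y0)&(c[:,1]<y1)],[5,25,50,75,95]).round(1)
print('heatsink zone',m(60,85,0,35));print('guideR',m(0,120,-75,-70),'guideL',m(0,60,69,75));print('lip',m(-14,-10,-40,40));print('rail',m(-25,-20,-60,-45),m(-25,-20,45,60));print('plate',m(120,140,-30,30),'jar',m(75,95,95,112))
E
```

My helper was reloading the npz on every pixel. Loading the arrays once.

```bash
sed -i "s/f=np.load(f'\.\/{n}.npz')/f=dict(np.load(f'\.\/{n}.npz'))/" h.py
python3 - <<'E'
from h import *
t=np.radians(-7.535);R=np.array([[np.cos(t),-np.sin(t)],[np.sin(t),np.cos(t)]])
im=np.load('top.npz')['im'];pts=np.array([(u,v) for v in range(110,238) for u in range(184,304)])
w=world('top',pts);c=(w[:,:2]-[.5666,.0034])@R*1e3;z=w[:,2]*1e3
rgb=im[pts[:,1],pts[:,0]].astype(int)
g=(rgb[:,1]>rgb[:,0]*1.6)&(rgb[:,1]>rgb[:,2]*1.1)&(c[:,0]>-25)&(c[:,0]<115)&(abs(c[:,1])<62)
A=np.c_[c[g],np.ones(g.sum())];k=np.linalg.lstsq(A,z[g],rcond=None)[0];print('board',g.sum(),np.median(z[g]),'slopes',k,c[g].min(0),c[g].max(0))
def m(a,b,y0,y1):
    q=z[(c[:,0]>a)&(c[:,0]<b)&(c[:,1]>y0)&(c[:,1]<y1)];return np.percentile(q,[5,25,50,75,95]).round(1) if len(q) else None
print('heatsink zone',m(60,85,0,35));print('guideR',m(0,120,-75,-70),'guideL',m(0,60,69,75));print('lip',m(-14,-10,-40,40));print('plate',m(120,140,-30,30),'jar',m(75,95,95,112))
E
```

```text
board 769 52.70608227556206 slopes [-3.26509516e-04 -1.48978719e-02  5.32536216e+01] [  9.51371578 -51.54955075] [107.1697559   55.30037342]
heatsink zone [56.2 58.5 62.9 75.9 79.2]
guideR [56.  57.4 58.7 59.6 60.8] guideL [40.7 55.1 57.8 59.6 61.2]
lip [ 9.1 12.  49.5 69.5 73.5]
plate [ 7.7  9.4 10.5 11.6 13.9] jar [63.5 64.5 65.6 66.5 67.9]
```

The tray is home: the heat sink top is at 76 mm (33+43), the board is level and the lip is at about 71 mm. Next I go over to the outer side of the keeper.

```bash
python3 -m handwheel '[[12,38,0,0,0,0,-1],[12,39,0,0,0,0,-1],[12,38,0,0,0,0,-1],[12,39,0,0,0,0,-1],[0,0,-35,0,0,0,-1],[0,0,-34,0,0,0,-1],[0,0,0,0,0,0,-1],[0,0,0,0,0,0,-1]]' >/dev/null; python3 st.py
```

```text
t 8.45 cradle mm [-75.  158.1] tipz 62.3 F [ 0.6 -0.   0.4] Fcradle [0.6 0.1] toolx deg -7.6 zax [-0.002 -0.    -1.   ]
```

```bash
python3 -m handwheel '[[-1.6,-8.4,4,0,0,0,-1],[-1.6,-8.4,0,0,0,0,-1],[-1.6,-8.4,0,0,0,0,-1],[-3.3,-4.7,0,0,0,0,-1],[-3.3,-4.7,0,0,0,0,-1],[-3.3,-4.7,0,0,0,0,-1],[-3.3,-4.7,0,0,0,0,-1]]' >/dev/null; python3 st.py; python3 -m handwheel '[[-1.4,-6.1,0,0,0,0,-1],[-1.4,-6.1,0,0,0,0,-1],[-1.4,-6.1,0,0,0,0,-1],[-1.4,-6.1,0,0,0,0,-1]]' >/dev/null; python3 st.py
```

```text
t 9.15 cradle mm [-87.3 111.9] tipz 66.7 F [0.5 0.6 0.4] Fcradle [0.4 0.6] toolx deg -7.5 zax [ 0.  0. -1.]
t 9.55 cradle mm [-89.4  86.8] tipz 66.7 F [-0.1  0.1 -0.2] Fcradle [-0.1  0.1] toolx deg -7.5 zax [-0. -0. -1.]
```

Run:
```python
from h import *
a,_=grab('wrist');b,_=grab('scene')
a=cv2.resize(a[80:330,120:440,::-1],(400,312));b=cv2.resize(b[120:300,200:400,::-1],(347,312),interpolation=cv2.INTER_CUBIC)
cv2.imwrite('pics/k1.png',np.hstack([a,b]))
```

```text
(no output)
```

View pics/k1.png

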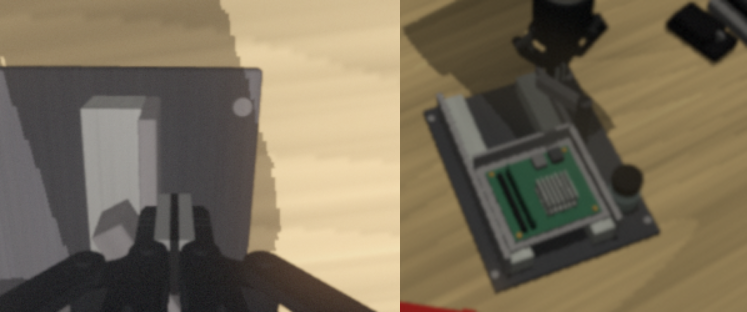

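The bar's tip (120,220 in the left half) is now inside the finger, so the keeper is swinging in and the tray is undisturbed. I'll continue along the arc.

```bash
python3 -m handwheel '[[1.1,-6.1,0,0,0,0,-1],[1.1,-6.1,0,0,0,0,-1],[1.1,-6.1,0,0,0,0,-1],[1.1,-6.1,0,0,0,0,-1],[3.4,-5.2,0,0,0,0,-1],[3.4,-5.2,0,0,0,0,-1],[3.4,-5.2,0,0,0,0,-1],[3.4,-5.2,0,0,0,0,-1]]' >/dev/null; python3 st.py; python3 -m handwheel '[[2.4,-2,0,0,0,0,-1],[2.4,-2,0,0,0,0,-1],[2.4,-2,0,0,0,0,-1],[2.4,-2,0,0,0,0,-1]]' >/dev/null; python3 st.py;  python3 -m handwheel '[[1.9,-1,0,0,0,0,-1],[1.9,-1,0,0,0,0,-1]]' >/dev/null; python3 st.py; python3 -m handwheel '[[1,-0.5,0,0,0,0,-1],[1,-0.5,0,0,0,0,-1]]' >/dev/null; python3 st.py
```

```text
t 10.45 cradle mm [-65.2  44.5] tipz 66.7 F [-0.3  1.3 -1.1] Fcradle [-0.4  1.2] toolx deg -7.5 zax [-0. -0. -1.]
t 10.85 cradle mm [-54.9  38.2] tipz 66.7 F [-0.4  0.   0.3] Fcradle [-0.4 -0. ] toolx deg -7.5 zax [-0.  0. -1.]
t 11.05 cradle mm [-50.9  36.7] tipz 66.7 F [0.4 0.8 0.3] Fcradle [0.3 0.9] toolx deg -7.5 zax [-0. -0. -1.]
t 11.25 cradle mm [-48.8  36. ] tipz 66.7 F [-0.1  1.6 -0.6] Fcradle [-0.3  1.6] toolx deg -7.5 zax [-0. -0. -1.]
```

Now straight along the cradle's +x until the stop is felt.

```bash
python3 -m handwheel '[[1,-0.1,0,0,0,0,-1],[1,-0.1,0,0,0,0,-1],[1,-0.1,0,0,0,0,-1]]' >/dev/null; python3 st.py; python3 -m handwheel '[[1,-0.1,0,0,0,0,-1]]' >/dev/null; python3 st.py;  python3 -m handwheel '[[1,-0.1,0,0,0,0,-1]]' >/dev/null; python3 st.py; python3 -m handwheel '[[0.5,-0.1,0,0,0,0,-1]]' >/dev/null; python3 st.py
```

```text
t 11.55 cradle mm [-45.8  36.1] tipz 66.7 F [ 0.1 -0.7  0.7] Fcradle [ 0.2 -0.7] toolx deg -7.5 zax [-0. -0. -1.]
t 11.65 cradle mm [-44.8  36.1] tipz 66.7 F [-0.7 -0.3  0.3] Fcradle [-0.7 -0.4] toolx deg -7.5 zax [-0. -0. -1.]
t 11.75 cradle mm [-43.8  36.1] tipz 66.7 F [-2.5 -0.8 -0.1] Fcradle [-2.4 -1.2] toolx deg -7.5 zax [-0. -0. -1.]
t 11.85 cradle mm [-43.6  36.1] tipz 66.6 F [-4.9  0.5  2.1] Fcradle [-4.9 -0.1] toolx deg -7.5 zax [-0.001  0.    -1.   ]
```

The stop is felt (force climbing to 5 N with almost no motion). I'll withdraw straight back, rise and check.

```bash
python3 -m handwheel '[[-3,0.4,0,0,0,0,-1],[-15,2,0,0,0,0,-1],[-30,4,0,0,0,0,-1],[-30,4,0,0,0,0,-1],[-10,0,45,0,0,0,-1],[0,0,45,0,0,0,-1],[0,35,35,0,0,0,-1],[0,40,30,0,0,0,-1],[0,40,0,0,0,0,-1],[0,40,0,0,0,0,-1],[0,40,0,0,0,0,-1],[0,0,0,0,0,0,-1]]' >/dev/null; python3 st.py
python3 - <<'E'
from h import *
a,_=grab('top');b,_=grab('scene')
a=cv2.resize(a[110:238,184:304,::-1],(430,459),interpolation=cv2.INTER_CUBIC);b=cv2.resize(b[140:290,210:330,::-1],(367,459),interpolation=cv2.INTER_CUBIC)
cv2.imwrite('pics/k2.png',np.hstack([a,b]))
t=np.radians(-7.535);R=np.array([[np.cos(t),-np.sin(t)],[np.sin(t),np.cos(t)]])
pts=np.array([(u,v) for v in range(110,238) for u in range(184,304)])
w=world('top',pts);c=(w[:,:2]-[.5666,.0034])@R*1e3;z=w[:,2]*1e3
g=(z>77)&(c[:,0]<0);g&=z<95
print('keeper pts',g.sum(),np.linalg.lstsq(np.c_[c[g][:,1],np.ones(g.sum())],c[g][:,0],rcond=None)[0],c[g].min(0),c[g].max(0))
E
```

```text
t 13.05 cradle mm [-158.4  231.4] tipz 221.8 F [-0.1 -1.3 -0. ] Fcradle [ 0.1 -1.3] toolx deg -7.3 zax [ 0.001  0.001 -1.   ]
keeper pts 199 [ 3.26575441e-03 -2.69512823e+01] [-36.00928768  21.20708002] [-16.80331604 105.94538069]
```

View pics/k2.png

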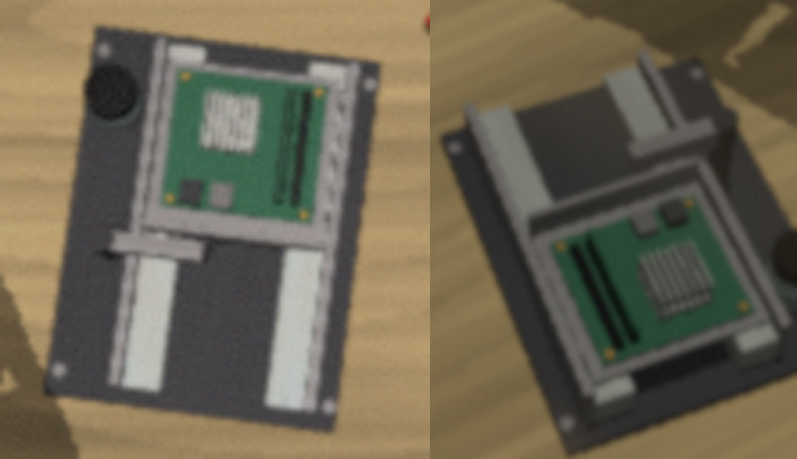

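The keeper lies across, right behind the lip, from (110,243) to (205,250), at ≈1.57 rad (fitted slope 0.003). The tray is home, the jar is unmoved at (112,93), and the hand is clear.

```bash
python3 -c "
from station import r
print(r.finish_job())"
```

```text
the job is handed in; nothing more can be done
None
```

I handed the job in at about 13 s: the tray is seated level in its notches with the keeper closed behind it at about 1.57 rad and the hand clear; the highest force I read was about 15 N, and `finish_job` returned no verdict.

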